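Heft two mauls and hold the heavier ready over the stone

TASK

One of the two look-alike wooden mauls standing in the rack is loaded with lead: lift the left-hand one (as seen from the robot) clear of the rack, hold it still a moment to feel its weight and set it back standing in its seat, then heft the right-hand one in the same way. Finish holding the heavier maul in the gripper, still and upright with its head down, about 10 cm above the middle of the stone slab, with the lighter one standing in its seat in the rack. Leave everything else on the bench where it is and never let a maul topple.

Things in the scene. Friction and masses are not known exactly. Their poses are not given: they have to be found in the camera images.
- rack: fixed dark wooden board 110 x 240 x 26 mm on the bench, long side along its own y; origin at the centre of its underside; z up; yaw within 0.35 rad, so its +y end is the left-hand end seen from the robot. Two round seats 64 mm across, 10 mm deep in its top, 130 mm apart along y
- left_seat (a point): centre of the floor of the left-hand (+y) seat, 16 mm above the bench
- right_seat (a point): centre of the floor of the right-hand (-y) seat, 16 mm above the bench
- maul_a_mid (a point): one of two look-alike wooden mauls, head down in either seat (drawn anew each time). Point on its axis half-way up, 81 mm above its underside; z up the handle. Head 54 to 58 mm across, 72 mm high; above it a plain round handle 28 mm across, 90 mm long: 162 mm in all. Best gripped by the handle, 110 to 150 mm above the underside. The seats hold it loosely
- maul_b_mid (a point): the other maul, same shape, sizes and point, in the other seat. Standing in a seat, a maul's top is 178 mm above the bench. Either may be the one with the lead core: it weighs 0.44 to 0.6 kg, the plain one 0.22 to 0.31 kg, found only by lifting. The cores sit in a closed chamber with 1 to 2 mm of play
- slab: fixed square stone slab 160 x 160 x 30 mm; origin at the centre of its underside. Rack and slab may stand on either side of the robot.
- slab_top (a point): centre of the slab's top face, 30 mm above the bench; z up
- slicker: bystander: small wooden edge slicker, 26 mm across, 36 mm tall, standing loose on the rack half-way between the seats, origin at its underside
- spool: bystander: paper-coloured spool, 40 mm across, 52 mm tall, upright on the bench near the far side of the rack; origin at its underside
- wax_tin: bystander: flat metal tin, 64 mm across, 28 mm tall, beyond the slab; origin at its underside
- awl: bystander: awl with a wooden handle, 170 mm long, lying on the bench between rack and slab; origin at its underside
- strop_block: bystander: wooden block 60 x 170 x 22 mm at the right; origin at its underside
- dye_jar: bystander: amber glass jar with a black cap, 56 mm across, 85 mm tall, near the far edge; origin at its underside
- hammer: bystander: hammer 250 mm long lying at the left; origin at its underside
There are look-alikes about, which are no part of the job. Leave any pink or turquoise look-alike of the part that bears maul_b_mid alone.

How it is judged:
By the outcome, as a careful person would: the job done as asked, in the order asked, and still so for the second after the job is handed in, while the arm keeps its last pose, push and grip.
It also fails if it takes over 72 s, if anything falls off the work surface, if the arm or the gripper's body presses on something with over 40 N, if the wrist force passes 120 N, or if a joint passes its speed limit or range.

ROBOT

A 6-joint arm with a two-finger parallel gripper is mounted at the origin on the work surface. World frame = base frame: x ahead of the robot, y to its left, z up, the work surface at z = 0. Lengths are in m, angles in rad, forces in N, time in s.
With the tool pointing down it reaches from about 0.25 to 0.775 m from the base axis. Payload 4 kg.
Tool frame: the origin (TCP) lies at the centre of the arm's flange, where the gripper is bolted on; the fingertips stand 199 mm ahead of it and the grasp point (between the pads) lies 180 mm ahead of it (robot.tcp_to_tips is the distance from the TCP to the fingertips, in m); z points along the fingers, y is the line along which they close (so a half turn about z gives the same grasp; the last joint's range is limited). The gripper opens to 94 mm and grips with 3 to 60 N. Pads are 16 mm wide; open, the fingers measure 119 mm over their backs; the gripper's body (75 mm by 177 mm) begins 78 mm behind the grasp point.
Start: joints at [-1.275, 0.087, 1.371, -0, 1.684, -0.103], TCP at [0.214, -0.507, 0.405] pointing down, gripper open.
Joint ranges: [-3.1, 3.1], [-0.76, 2.03], [0.27, 2.55], [-1.08, 4.22], [0.17, 2.65], [-2.57, 2.57]. Speed limits (rad/s): [2.79, 2.79, 3.14, 3.14, 3.14, 3.14].

INTERFACE

Orientations are given as [roll, pitch, yaw] about the fixed x, y, z axes, in that order (R = Rz(yaw) Ry(pitch) Rx(roll)).
In Python, from bench import telemetry, snapshot, ticket, robot gives the robot as it stands.
- The arm moves only by the tool apply_moves, never from a script. Its argument "moves" is a list that holds one entry, the list of rows, each a list of 5 numbers: the shift along the tool's x, y, z in units of 50 mm (1.0 is 50 mm), then the turn about the tool's z in units of 10 degrees (1.0 is 10 degrees), then the closure, from 0 (fully open) to 1 (shut). A call has 1 to 10 rows; each row is the pose to reach, as a shift and turn from the pose commanded when the call began, along the tool's axes at that moment; what a row does not reach only later rows make up. A row lasts 1/8 s, in which the tool goes at most 62.5 mm and 10.7 degrees, less where a joint would pass 70% of its speed; a pose out of reach is approached as far as the arm can. A call with a gripper value outside its range is refused whole. The fingers move at their own pace and stop on an object; the grip force is fixed at half the most. Time passes only in rows, so rows that repeat a pose let the fingers close. It gives the time, the measured TCP pose, the force, the opening and the grip force at its end, in the units of the state.
- telemetry.get_obs(): the state, without advancing time (a new reading comes with each control period).
- snapshot(name): name is "scene" or "top" or "wrist"; returns a dict with "image" (384x512x3 uint8, red, green, blue), "fovy" (degrees; the focal length in pixels is half the picture's height over the tangent of half this angle, whatever the lens; pixels are square), "cx", "cy" (the principal point, pixels), "R" (3x3) and "t" (3): a world point X has camera coordinates R X + t. Camera axes: x right, y down, z forward; pixel columns grow to the right and rows downward; lengths in m; the calibration is good to about 2 mm. A picture is of the moment at which its call begins. There is no depth.
- ticket.close_job(): hands the job in; it is judged then, once.
The state is a dict: "time": time; "joint_positions": joint angles; "qvel": joint speeds; "joint_torque": joint torques, N m; "tool_pos": TCP position; "ee_rot": TCP orientation; "wrist_force": force on the tool from outside, world axes, zero at the start; "wrist_torque": the same for the moment, N m; "width": finger opening in m; "finger_force": force on a finger pad.
Only numpy, scipy, OpenCV 4.12 (cv2) and the standard library are available. Lean on these libraries where they do the work, as an engineer would, in place of code of your own. Each camera call takes 0.05 s, during which the arm holds its last target. There are 200 camera calls.

## Working session

There is one attempt and no reset: what is moved stays moved. The work goes in short steps, Python scripts to look and compute and a tool call to move; the robot and the scene stay as the last step left them, time stands still between calls to the robot, and variables do not carry over. Pictures are saved under pics/ and viewed, at most 10 in all, crops included, and the job is handed in when it is done.

Besides the shell and the picture viewer there is one more tool, called after "Emit:" by a JSON object that holds its "method" and its "body". apply_moves: Moves the arm, as the interface text tells. Its arguments: {"type":"object","properties":{"moves":{"type":"array","items":{"type":"array","items":{"type":"array","items":{"type":"number"}}}}},"required":["moves"]}

```bash
mkdir -p pics
python3 - <<'E'
from bench import telemetry, snapshot, robot
import cv2,pickle
o=telemetry.get_obs();print(o)
for n in("scene","top"):
    s=snapshot(n);pickle.dump(s,open(f"pics/{n}.pkl","wb"))
    cv2.imwrite(f"pics/{n}.png",cv2.resize(s["image"][:,:,::-1],(800,600)))
    print(n,s["fovy"],s["cx"],s["cy"],s["R"],s["t"])
E
```

```text
{'time': 0.0, 'joint_positions': array([-1.27509783e+00,  8.79310777e-02,  1.37223005e+00, -3.62124872e-05,
        1.68358727e+00, -1.03092413e-01]), 'qvel': array([-0.00024327, -0.00010567,  0.00034426, -0.00171194, -0.00211699,
        0.00036796]), 'joint_torque': array([-2.49439354e-04, -3.40178490e+01, -3.02429652e+01,  7.18093012e-02,
        3.29054415e-02, -1.69494469e-04]), 'tool_pos': array([ 0.21352869, -0.50673521,  0.40352907]), 'ee_rot': array([-3.13944465e+00, -1.86047266e-04,  3.98786673e-01]), 'wrist_force': array([ 0.75193365, -0.01712077,  0.74883766]), 'wrist_torque': array([-0.00095661, -0.02208824,  0.02520279]), 'finger_force': 0.0, 'width': 0.09393141270043932}
scene 52.73069806225779 261.143362520574 194.6600654913828 [[ 0.50051737  0.86571954  0.00346915]
 [ 0.71842604 -0.41311674 -0.55964148]
 [-0.48305941  0.28260261 -0.82872756]] [-0.33360605 -0.34205242  1.70678958]
top 53.50884732228582 255.6376371173354 185.31860046428233 [[ 0.02510447 -0.99942249  0.02290075]
 [-0.98660842 -0.02846268 -0.16060417]
 [ 0.16116324 -0.01856219 -0.98675319]] [0.03475463 0.55514396 1.08719237]
```

View pics/top.png

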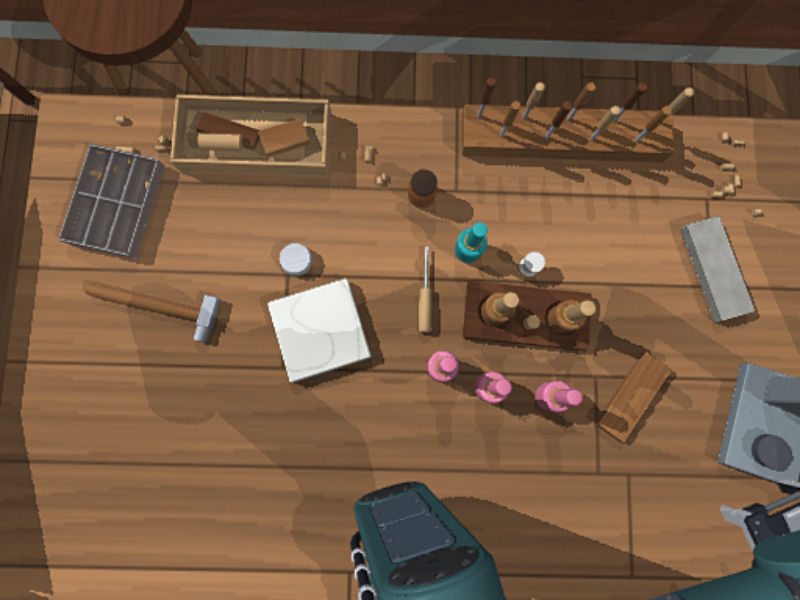

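View pics/scene.png

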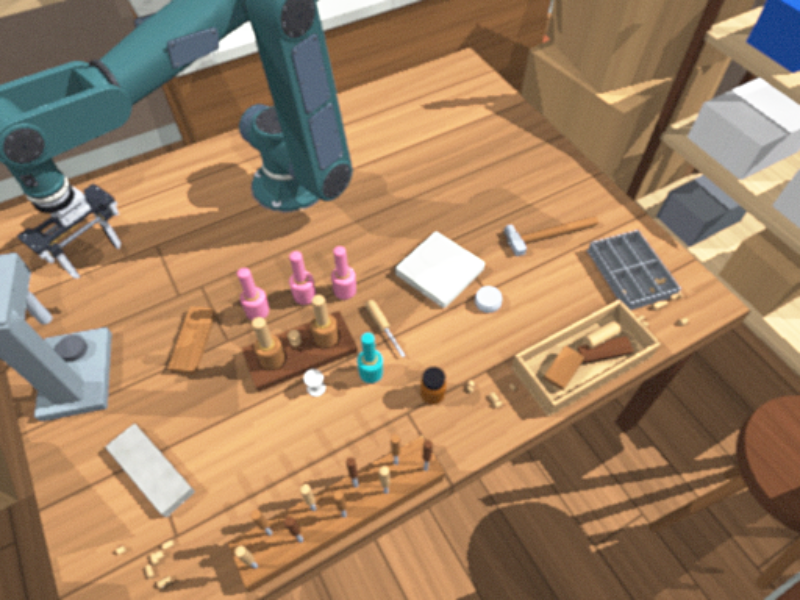

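The top view shows the rack with two wooden mauls (handle tops at about (511,300) and (585,309) in the 800x600 picture), three pink look-alikes nearer the robot, a turquoise one beyond the rack, and the white slab at (320,330). The scene view agrees, with wooden handle tops at about (319,300) and (261,322).

```bash
cat > h.py <<'E'
import numpy as np,cv2,pickle
def ray(s,uv,z):
    f=192/np.tan(np.radians(s["fovy"]/2))
    R,t=np.array(s["R"]),np.array(s["t"]);c=-R.T@t
    d=R.T@np.array([(uv[0]-s["cx"])/f,(uv[1]-s["cy"])/f,1]);return c+d*(z-c[2])/d[2]
def proj(s,X):
    f=192/np.tan(np.radians(s["fovy"]/2))
    p=np.array(s["R"])@np.array(X)+s["t"];return p[:2]/p[2]*f+[s["cx"],s["cy"]]
def big(mask,n=1,a=15):
    c,_=cv2.findContours(mask.astype(np.uint8)*255,cv2.RETR_EXTERNAL,cv2.CHAIN_APPROX_NONE)
    return [k for k in sorted(c,key=cv2.contourArea)[::-1][:n] if cv2.contourArea(k)>a]
E
python3 - <<'E'
from h import *
S={n:pickle.load(open(f"pics/{n}.pkl","rb")) for n in("scene","top")}
for n,s in S.items():
    im=s["image"];hsv=cv2.cvtColor(im,cv2.COLOR_RGB2HSV);H,Sa,V=[hsv[...,i].astype(int) for i in range(3)]
    # slab
    m=(Sa<40)&(V>190)
    roi=np.zeros(m.shape,bool)
    p=(np.array([320,330]) if n=="top" else np.array([440,268]))/1.5625
    x,y=p.astype(int);roi[y-42:y+42,x-42:x+42]=1
    k=big(m&roi)[0]
    r=cv2.minAreaRect(k);pts=np.array([ray(s,q,.03)[:2] for q in k[:,0]],np.float32)
    rr=cv2.minAreaRect(pts);print(n,"slab",rr)
    # pink/turq
    for nm,mm in(("pink",(H>150)&(H<175)&(Sa>80)),("turq",(H>80)&(H<95)&(Sa>150)&(V>100))):
        for k in big(mm,5,40):print(n,nm,cv2.boundingRect(k),cv2.contourArea(k))
    # rack
    c=np.array([530,315] if n=="top" else [300,350])/1.5625;x,y=c.astype(int)
    roi[:]=0;roi[y-38:y+38,x-55:x+60]=1
    m=(V<110)&(H<20)&roi
    m=cv2.morphologyEx(m.astype(np.uint8),cv2.MORPH_OPEN,np.ones((3,3)))
    k=big(m)[0];pts=np.array([ray(s,q,.026)[:2] for q in k[:,0]],np.float32);print(n,"rack",cv2.minAreaRect(pts))
a=S["top"]["image"][165:240,265:400,::-1];b=S["scene"]["image"][150:255,130:260,::-1]
a=cv2.resize(a,None,fx=5,fy=5,interpolation=cv2.INTER_CUBIC);cv2.imwrite("pics/ctop.png",a)
b=cv2.resize(b,None,fx=5,fy=5,interpolation=cv2.INTER_CUBIC);cv2.imwrite("pics/csc.png",b)
E
```

```text
scene slab ((0.4819249212741852, 0.1992904543876648), (0.16909581422805786, 0.16669872403144836), 18.154966354370117)
scene pink (186, 161, 16, 34) 287.5
scene pink (152, 172, 20, 32) 224.5
scene pink (212, 158, 16, 33) 216.5
scene turq (230, 213, 14, 32) 282.5
scene rack ((0.5011202096939087, -0.292713463306427), (0.061141710728406906, 0.05294755473732948), 65.49678039550781)
top slab ((0.47704267501831055, 0.20283520221710205), (0.1566188633441925, 0.15695098042488098), 19.05790138244629)
top pink (343, 244, 30, 20) 399.5
top pink (304, 238, 23, 20) 327.0
top pink (273, 225, 21, 20) 285.0
top turq (292, 143, 20, 21) 280.0
top rack ((0.5298654437065125, -0.23108401894569397), (0.3092774748802185, 0.1634092479944229), 85.71214294433594)
```

View pics/ctop.png

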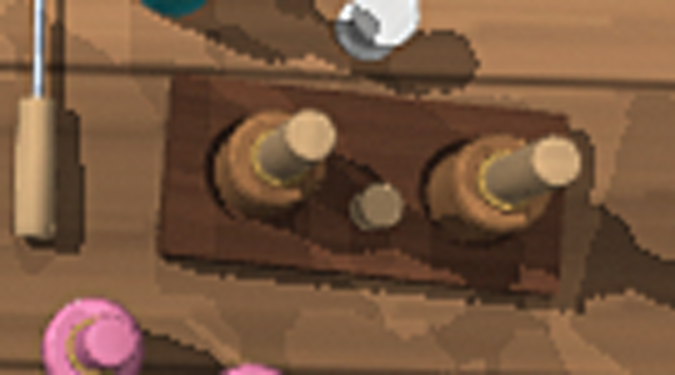

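View pics/csc.png

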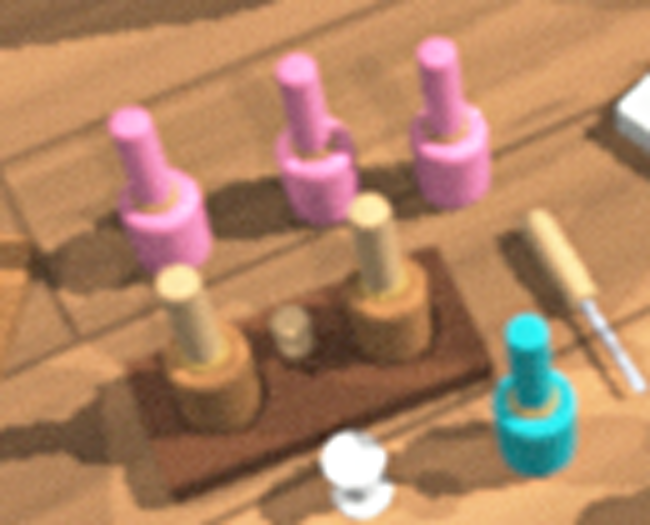

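The crops show the handle tops at (311,135) and (556,161) in the top crop and (371,210) and (181,283) in the scene crop. The top crop also gives the rack corners (175,77), (568,117), (555,295), (163,252) and the slicker at (382,203).

Run:
```python
from h import *
S={n:pickle.load(open(f"pics/{n}.pkl","rb")) for n in("scene","top")}
T,C=S["top"],S["scene"]
t=lambda x,y:((x+.5)/5+265-.5,(y+.5)/5+165-.5); c=lambda x,y:((x+.5)/5+130-.5,(y+.5)/5+150-.5)
def tri(a,b):
    A=ray(T,a,0);A2=ray(T,a,.5);B=ray(C,b,0);B2=ray(C,b,.5)
    d=(A2-A)/np.linalg.norm(A2-A);e=(B2-B)/np.linalg.norm(B2-B)
    st=np.linalg.lstsq(np.c_[d,-e],B-A,rcond=None)[0];P=A+d*st[0];Q=B+e*st[1];return (P+Q)/2,np.linalg.norm(P-Q)
for n,a,b in(("L",(311,135),(371,210)),("R",(556,161),(181,283))):
    print(n,ray(T,t(*a),.178)[:2],ray(C,c(*b),.178)[:2],tri(t(*a),c(*b)))
k=[ray(T,t(*p),.026)[:2] for p in((175,77),(568,117),(555,295),(163,252))]
print("rack",np.mean(k,0),[np.linalg.norm(k[i]-k[i-1]).round(3) for i in range(4)],np.round(k,3).tolist())
print("slicker",ray(T,t(382,203),.062)[:2], ray(C,c(293,322),.062)[:2])
for p in((132,122),(298,68),(438,52),(528,328)):print("look",ray(C,c(*p),.162)[:2])
```

```text
L [ 0.52090439 -0.13464859] [ 0.52331046 -0.13480201] (array([ 0.52145101, -0.13473551,  0.17561114]), np.float64(0.0008954445678910438))
R [ 0.51079037 -0.26362106] [ 0.51416619 -0.26410745] (array([ 0.51147954, -0.26431007,  0.17454746]), np.float64(0.001017945031902021))
rack [ 0.51469134 -0.19919738] [np.float64(0.107), np.float64(0.24), np.float64(0.109), np.float64(0.236)] [[0.577, -0.084], [0.56, -0.323], [0.451, -0.313], [0.471, -0.077]]
slicker [ 0.49961834 -0.20024758] [ 0.50321319 -0.20069236]
look [ 0.36436679 -0.24233767]
look [ 0.37764806 -0.12431901]
look [ 0.41350656 -0.03302905]
look [ 0.64527234 -0.084065  ]
```

Emit:
{"method": "apply_moves", "body": {"moves": [[[1.6, -3.8, 0, 0, 0], [1.6, -3.8, 0, 0, 0], [1.6, -3.8, 0, 0, 0], [1.6, -3.8, 0, 0, 0], [8.57, -4.46, 0, 0, 0], [8.57, -4.46, 0, 0, 0], [8.57, -4.46, 0, 0, 0], [8.57, -4.46, 0, 0, 0], [8.57, -4.46, 0, 0, 0], [8.57, -4.46, 0, 0, 0]]]}}

```text
time: 1.35
tool_pos: [0.5245, -0.1337, 0.4035]
ee_rot: [-3.141, 0.001, 0.401]
wrist_force: [0.2, -0.2, -0.4]
width: 0.0942
finger_force: 0.0
```

Run:
```python
from h import *
from bench import telemetry, snapshot
s=snapshot("wrist");print(telemetry.get_obs()["tool_pos"])
pickle.dump(s,open("pics/w.pkl","wb"))
im=s["image"][:,:,::-1].copy()
for p,col in(((.5215,-.135,.178),(0,0,255)),((.512,-.264,.178),(255,0,0))):
    q=proj(s,p);print(q);cv2.drawMarker(im,tuple(int(v) for v in q.round()),col,0,8)
cv2.imwrite("pics/w.png",im)
```

```text
[ 0.52670881 -0.13231365  0.40280338]
[255.82177143 226.67092344]
[415.33844833 303.61893712]
```

View pics/w.png

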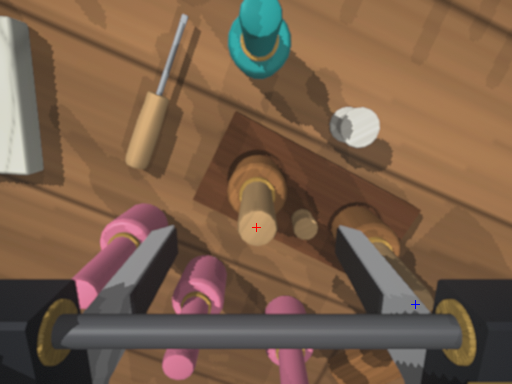

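The wrist view shows the left maul's handle top at (258,228), within about 2 px of where my estimate projects to (256,227). The left maul's position is confirmed.

Emit:
{"method": "apply_moves", "body": {"moves": [[[0, 0, 0, 0, 0], [0, 0, 0, 0, 0]]]}}

```text
time: 1.65
tool_pos: [0.5214, -0.1357, 0.4044]
ee_rot: [3.142, 0.001, 0.398]
wrist_force: [0.8, 0.3, 0.6]
width: 0.0942
finger_force: 0.0
```

Run:
```python
from h import *
from bench import telemetry
o=telemetry.get_obs();print(o["tool_pos"],o["ee_rot"],o["qvel"])
s=pickle.load(open("pics/w.pkl","rb"));print(ray(s,(258,228.5),.178),-np.array(s["R"]).T@s["t"])
```

```text
[ 0.52140868 -0.13572965  0.40441959] [3.14155073e+00 8.43431448e-04 3.97635161e-01] [-0.00862306 -0.01684823  0.00567319  0.00410192  0.00020196  0.00349018]
[ 0.52086325 -0.13686539  0.178     ] [ 0.5946856  -0.10455045  0.38339091]
```

Emit:
{"method": "apply_moves", "body": {"moves": [[[0, 0, 0.6, 0, 0], [0, 0, 1.2, 0, 0], [0, 0, 1.57, 0, 0], [0, 0, 1.57, 0, 0], [0, 0, 1.57, 0, 0], [0, 0, 1.57, 0, 1], [0, 0, 1.57, 0, 1], [0, 0, 1.57, 0, 1], [0, 0, 1.57, 0, 1], [0, 0, 1.57, 0, 1]]]}}

```text
time: 2.9
tool_pos: [0.5219, -0.1349, 0.3261]
ee_rot: [3.142, 0.0, 0.399]
wrist_force: [-0.3, -0.3, 0.1]
width: 0.0476
finger_force: 0.0
```

Emit:
{"method": "apply_moves", "body": {"moves": [[[0, 0, 0, 0, 1], [0, 0, 0, 0, 1], [0, 0, 0, 0, 1], [0, 0, 0, 0, 1], [0, 0, 0, 0, 1], [0, 0, 0, 0, 1]]]}}

```text
time: 3.65
tool_pos: [0.5219, -0.135, 0.3261]
ee_rot: [3.142, 0.0, 0.399]
wrist_force: [0.7, -0.3, -0.1]
width: 0.0279
finger_force: 30.0
```

Gripped (28 mm, 30 N). Lift gently 80 mm and hold.

Emit:
{"method": "apply_moves", "body": {"moves": [[[0, 0, -0.2, 0, 1], [0, 0, -0.5, 0, 1], [0, 0, -0.9, 0, 1], [0, 0, -1.3, 0, 1], [0, 0, -1.6, 0, 1], [0, 0, -1.6, 0, 1], [0, 0, -1.6, 0, 1], [0, 0, -1.6, 0, 1], [0, 0, -1.6, 0, 1], [0, 0, -1.6, 0, 1]]]}}

```text
time: 4.9
tool_pos: [0.5219, -0.1349, 0.4057]
ee_rot: [-3.141, 0.001, 0.399]
wrist_force: [0.4, 0.0, -1.5]
width: 0.0278
finger_force: 30.0
```

Emit:
{"method": "apply_moves", "body": {"moves": [[[0, 0, 0, 0, 1], [0, 0, 0, 0, 1], [0, 0, 0, 0, 1], [0, 0, 0, 0, 1], [0, 0, 0, 0, 1], [0, 0, 0, 0, 1]]]}}

```text
time: 5.65
tool_pos: [0.5218, -0.135, 0.4062]
ee_rot: [3.141, 0.0, 0.399]
wrist_force: [-0.7, 0.7, -2.8]
width: 0.0274
finger_force: 30.0
```

Run:
```python
from h import *
from bench import telemetry,snapshot
for _ in range(5):
    s=snapshot("scene");o=telemetry.get_obs();print(o["wrist_force"],o["wrist_torque"],o["joint_torque"][1:3],o["tool_pos"])
cv2.imwrite("pics/lift.png",cv2.resize(s["image"][120:270,110:290,::-1],None,fx=4,fy=4))
```

```text
[-0.08705097  0.08486111 -2.8613724 ] [-0.01803755 -0.06425449 -0.02312228] [-34.292804   -31.54108286] [ 0.52184505 -0.13495767  0.40619383]
[-0.1806851  -0.47753775 -3.06684263] [ 0.0066522  -0.01686754  0.02774784] [-34.29243565 -31.54087186] [ 0.52184374 -0.13497226  0.40617342]
[-0.24048582 -0.08928046 -2.98067152] [-0.00918654 -0.05939415 -0.02475335] [-34.29227114 -31.54052854] [ 0.52184463 -0.13496418  0.40615582]
[-0.16567978 -0.53461798 -2.36088044] [ 0.02201375  0.03400252 -0.02584517] [-34.29159522 -31.54045343] [ 0.52184684 -0.13495266  0.40619429]
[ 0.62228492 -0.15715555 -2.64084248] [-0.04489521  0.01468726  0.01765496] [-34.29108739 -31.54019952] [ 0.52185288 -0.13494001  0.40616064]
```

View pics/lift.png

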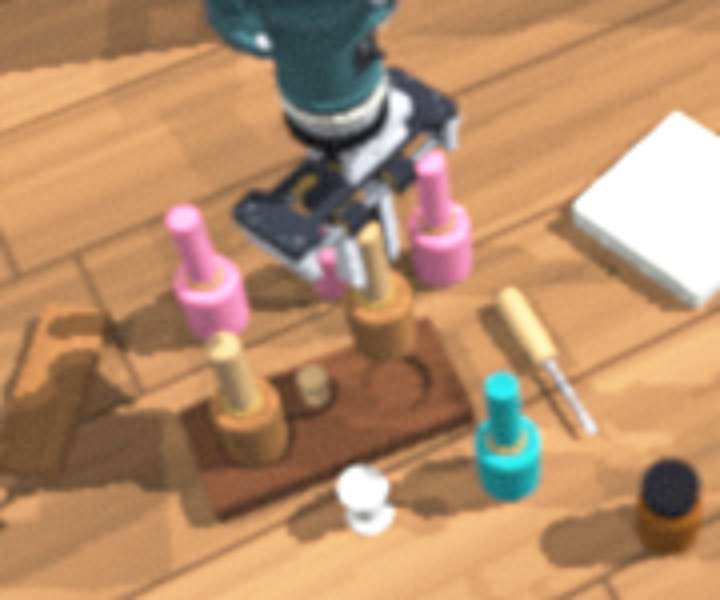

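The maul hangs upright and clear of the rack, with its empty seat visible at about (395,385). It weighs about 2.8 N (0.28 kg), so it should be the plain one. Now I'll set it back.

Emit:
{"method": "apply_moves", "body": {"moves": [[[0, 0, 0.5, 0, 1], [0, 0, 1.0, 0, 1], [0, 0, 1.3, 0, 1], [0, 0, 1.45, 0, 1], [0, 0, 1.52, 0, 1], [0, 0, 1.56, 0, 1], [0, 0, 1.6, 0, 1], [0, 0, 1.6, 0, 1], [0, 0, 1.6, 0, 1], [0, 0, 1.6, 0, 1]]]}}

```text
time: 7.15
tool_pos: [0.5219, -0.135, 0.3263]
ee_rot: [3.141, -0.0, 0.399]
wrist_force: [0.4, 0.5, -2.6]
width: 0.0279
finger_force: 30.0
```

Emit:
{"method": "apply_moves", "body": {"moves": [[[0, 0, 0.02, 0, 1], [0, 0, 0.02, 0, 1], [0, 0, 0.02, 0, 1]]]}}

```text
time: 7.52
tool_pos: [0.5219, -0.135, 0.3261]
ee_rot: [3.141, -0.001, 0.399]
wrist_force: [-1.2, -0.2, 4.1]
width: 0.0278
finger_force: 30.0
```

Emit:
{"method": "apply_moves", "body": {"moves": [[[0, 0, 0, 0, 0.6], [0, 0, 0, 0, 0.4], [0, 0, 0, 0, 0.2], [0, 0, 0, 0, 0], [0, 0, 0, 0, 0], [0, 0, 0, 0, 0], [0, 0, 0, 0, 0], [0, 0, 0, 0, 0]]]}}

```text
time: 8.52
tool_pos: [0.5219, -0.135, 0.3252]
ee_rot: [3.141, -0.0, 0.399]
wrist_force: [0.1, 1.4, 0.4]
width: 0.0937
finger_force: 0.0
```

Emit:
{"method": "apply_moves", "body": {"moves": [[[0, 0, -0.8, 0, 0], [0, 0, -1.6, 0, 0], [0, 0, -1.6, 0, 0], [-0.6, 1.15, -1.6, 0, 0], [-1.18, 2.3, -1.6, 0, 0], [-1.18, 2.3, -1.6, 0, 0], [-1.18, 2.3, -1.6, 0, 0], [-1.18, 2.3, -1.6, 0, 0]]]}}

```text
time: 9.52
tool_pos: [0.5123, -0.2626, 0.4047]
ee_rot: [-3.141, 0.0, 0.4]
wrist_force: [-0.2, 0.6, -0.3]
width: 0.094
finger_force: 0.0
```

Run:
```python
from h import *
from bench import telemetry, snapshot
s=snapshot("wrist");print(telemetry.get_obs()["tool_pos"])
pickle.dump(s,open("pics/w2.pkl","wb"))
im=s["image"][:,:,::-1].copy()
for p,col in(((.5215,-.135,.178),(0,0,255)),((.512,-.264,.178),(255,0,0))):
    q=proj(s,p);print(q);cv2.drawMarker(im,tuple(int(v) for v in q.round()),col,0,8)
cv2.imwrite("pics/w2.png",im)
```

```text
[ 0.5123704  -0.26248807  0.40498519]
[ 74.30852962 134.06066455]
[257.63741001 222.83048311]
```

View pics/w2.png

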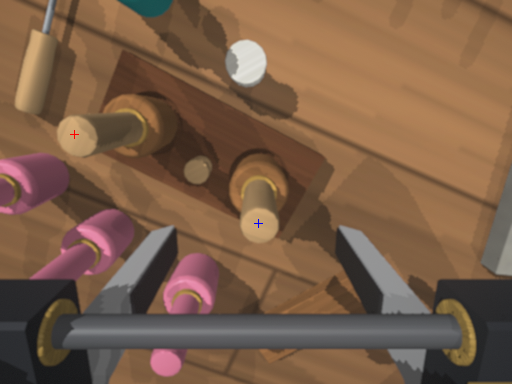

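The left maul stands in its seat with its handle top at (78,136). The right handle top is at (260,224), within 2–3 px of its predicted position.

Emit:
{"method": "apply_moves", "body": {"moves": [[[0, 0, 0.6, 0, 0], [0, 0, 1.2, 0, 0], [0, 0, 1.57, 0, 0], [0, 0, 1.57, 0, 0], [0, 0, 1.57, 0, 0], [0, 0, 1.57, 0, 1], [0, 0, 1.57, 0, 1], [0, 0, 1.57, 0, 1], [0, 0, 1.57, 0, 1], [0, 0, 1.57, 0, 1]]]}}

```text
time: 10.82
tool_pos: [0.5121, -0.2639, 0.3267]
ee_rot: [3.142, 0.0, 0.399]
wrist_force: [-0.3, 0.2, 0.9]
width: 0.047
finger_force: 0.0
```

Emit:
{"method": "apply_moves", "body": {"moves": [[[0, 0, 0, 0, 1], [0, 0, 0, 0, 1], [0, 0, 0, 0, 1], [0, 0, 0, 0, 1], [0, 0, 0, 0, 1], [0, 0, 0, 0, 1]]]}}

```text
time: 11.58
tool_pos: [0.5121, -0.2639, 0.3266]
ee_rot: [3.141, 0.0, 0.399]
wrist_force: [0.1, -1.8, -0.6]
width: 0.0277
finger_force: 30.0
```

Emit:
{"method": "apply_moves", "body": {"moves": [[[0, 0, -0.2, 0, 1], [0, 0, -0.5, 0, 1], [0, 0, -0.9, 0, 1], [0, 0, -1.3, 0, 1], [0, 0, -1.6, 0, 1], [0, 0, -1.6, 0, 1], [0, 0, -1.6, 0, 1], [0, 0, -1.6, 0, 1], [0, 0, -1.6, 0, 1], [0, 0, -1.6, 0, 1]]]}}

```text
time: 12.82
tool_pos: [0.5121, -0.2638, 0.4063]
ee_rot: [-3.141, 0.0, 0.399]
wrist_force: [0.0, -0.0, -5.6]
width: 0.0279
finger_force: 30.0
```

Emit:
{"method": "apply_moves", "body": {"moves": [[[0, 0, 0, 0, 1], [0, 0, 0, 0, 1], [0, 0, 0, 0, 1], [0, 0, 0, 0, 1], [0, 0, 0, 0, 1], [0, 0, 0, 0, 1]]]}}

```text
time: 13.58
tool_pos: [0.5121, -0.2638, 0.4067]
ee_rot: [3.141, -0.0, 0.399]
wrist_force: [-0.0, 0.7, -6.3]
width: 0.0276
finger_force: 30.0
```

Run:
```python
from h import *
from bench import telemetry,snapshot
for _ in range(5):
    s=snapshot("scene");o=telemetry.get_obs();print(o["wrist_force"],o["tool_pos"])
cv2.imwrite("pics/lift2.png",cv2.resize(s["image"][120:270,110:290,::-1],None,fx=4,fy=4))
```

```text
[-0.97457124 -0.38955586 -6.2112192 ] [ 0.51213825 -0.26381523  0.40668138]
[-0.46545679  0.27544773 -5.1835002 ] [ 0.51212607 -0.26384841  0.40669517]
[ 0.23371538 -0.05941009 -5.23350606] [ 0.51212554 -0.26384851  0.40669236]
[-0.76059885  0.65294303 -5.76618114] [ 0.51213819 -0.26384888  0.40666335]
[-0.54598184 -0.57061548 -5.76110287] [ 0.51213884 -0.26383171  0.40669973]
```

View pics/lift2.png

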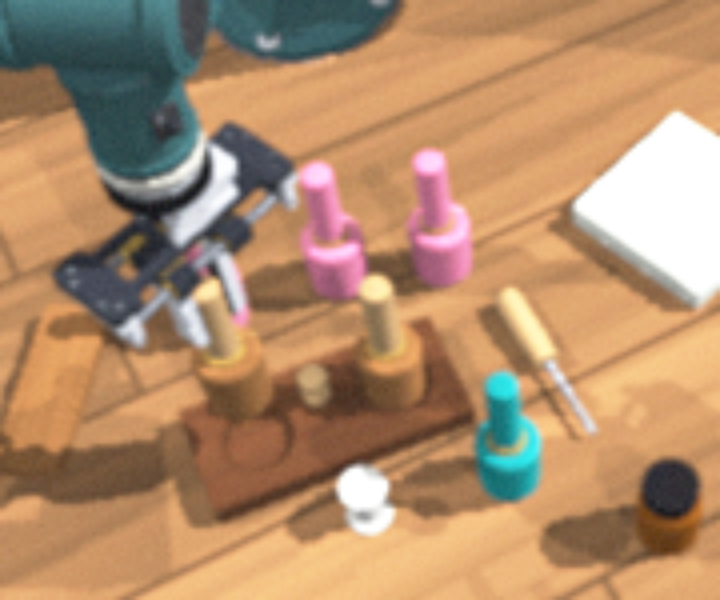

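The right maul weighs about 5.6 N (0.58 kg), so it is the heavy one. It hangs upright and the left one stands in its seat. I'll raise it above the other maul's top, carry it over to the slab, and lower it there.

Emit:
{"method": "apply_moves", "body": {"moves": [[[0, 0, -0.3, 0, 1], [0, 0, -0.8, 0, 1], [0, 0, -1.4, 0, 1], [0, 0, -2.0, 0, 1], [0, 0, -2.3, 0, 1], [0, 0, -2.5, 0, 1], [0, 0, -2.5, 0, 1], [0, 0, -2.5, 0, 1]]]}}

```text
time: 14.82
tool_pos: [0.5123, -0.2639, 0.5302]
ee_rot: [-3.139, 0.002, 0.399]
wrist_force: [0.5, -0.8, -5.4]
width: 0.0275
finger_force: 30.0
```

Emit:
{"method": "apply_moves", "body": {"moves": [[[0.06, -0.18, 0, 0, 1], [0.2, -0.59, 0, 0, 1], [0.4, -1.18, 0, 0, 1], [0.65, -1.92, 0, 0, 1], [0.9, -2.66, 0, 0, 1], [1.15, -3.4, 0, 0, 1], [1.35, -4.0, 0, 0, 1], [1.45, -4.3, 0, 0, 1], [1.49, -4.42, 0, 0, 1], [1.49, -4.42, 0, 0, 1]]]}}

```text
time: 16.08
tool_pos: [0.4949, -0.0313, 0.5316]
ee_rot: [3.141, 0.0, 0.399]
wrist_force: [1.0, -1.0, -5.4]
width: 0.0276
finger_force: 30.0
```

Emit:
{"method": "apply_moves", "body": {"moves": [[[0.06, -0.18, 0, 0, 1], [0.2, -0.59, 0, 0, 1], [0.4, -1.18, 0, 0, 1], [0.65, -1.92, 0, 0, 1], [0.9, -2.66, 0, 0, 1], [1.15, -3.4, 0, 0, 1], [1.35, -4.0, 0, 0, 1], [1.45, -4.32, 0, 0, 1], [1.5, -4.43, 0, 0, 1], [1.5, -4.43, 0, 0, 1]]]}}

```text
time: 17.32
tool_pos: [0.4783, 0.2016, 0.5315]
ee_rot: [3.141, 0.001, 0.398]
wrist_force: [0.3, -1.2, -6.0]
width: 0.0274
finger_force: 30.0
```

Emit:
{"method": "apply_moves", "body": {"moves": [[[0, 0, 0.2, 0, 1], [0, 0, 0.6, 0, 1], [0, 0, 1.1, 0, 1], [0, 0, 1.5, 0, 1], [0, 0, 1.75, 0, 1], [0, 0, 1.82, 0, 1], [0, 0, 1.82, 0, 1], [0, 0, 1.82, 0, 1], [0, 0, 1.82, 0, 1], [0, 0, 1.82, 0, 1]]]}}

```text
time: 18.58
tool_pos: [0.4781, 0.202, 0.441]
ee_rot: [3.141, -0.001, 0.399]
wrist_force: [0.6, -0.7, -5.9]
width: 0.0273
finger_force: 30.0
```

Run:
```python
from h import *
from bench import telemetry,snapshot
s=snapshot("scene");o=telemetry.get_obs();print(o["tool_pos"],o["ee_rot"],o["wrist_force"],o["width"])
im=s["image"][:,:,::-1].copy()
a=cv2.resize(im[90:250,130:370],None,fx=3.3,fy=3.3)
def mk(X,c):
    q=(proj(s,X)-[130,90])*3.3;print(X,q.round());cv2.drawMarker(a,tuple(int(v) for v in q.round()),c,0,10)
x,y=o["tool_pos"][:2]
for z in(.13,.202,.292):mk((x,y,z),(0,0,255))
mk((.478,.202,.03),(255,0,0))
cv2.imwrite("pics/end.png",a)
```

```text
[0.47807283 0.20204939 0.4409319 ] [ 3.14143161e+00 -4.83377635e-04  3.98900226e-01] [ 0.31301374  0.56527169 -6.44765144] 0.027611195114844014
(np.float64(0.478072828194456), np.float64(0.20204938832423924), 0.13) [505. 207.]
(np.float64(0.478072828194456), np.float64(0.20204938832423924), 0.202) [509. 163.]
(np.float64(0.478072828194456), np.float64(0.20204938832423924), 0.292) [514. 102.]
(0.478, 0.202, 0.03) [501. 262.]
```

View pics/end.png

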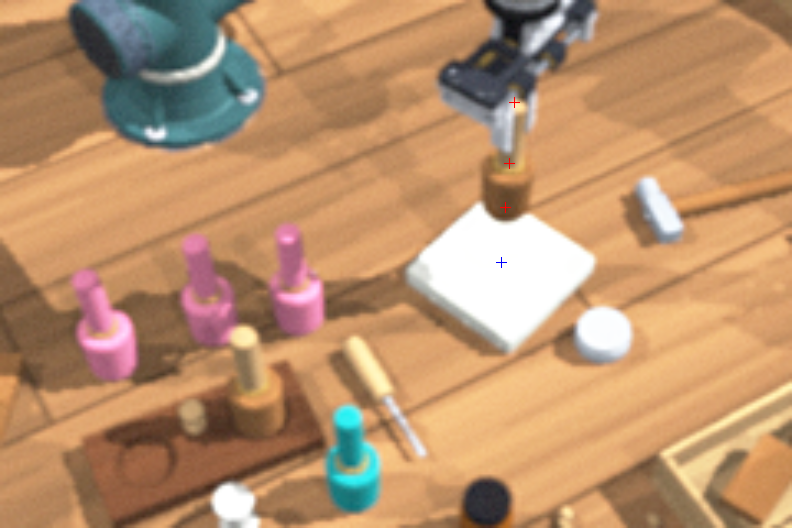

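The heavy maul hangs upright, with its axis on the projected markers at (505,207), (509,163) and (514,102). The slab centre is below it at (501,262), and the light maul stands in its seat at (255,390). I'll hold briefly and hand in.

Emit:
{"method": "apply_moves", "body": {"moves": [[[0, 0, 0, 0, 1], [0, 0, 0, 0, 1], [0, 0, 0, 0, 1], [0, 0, 0, 0, 1]]]}}

```text
time: 19.12
tool_pos: [0.4781, 0.202, 0.4406]
ee_rot: [3.141, 0.0, 0.399]
wrist_force: [-1.2, 1.2, -4.8]
width: 0.0277
finger_force: 30.0
```

```bash
python3 -c "
from bench import ticket
print(ticket.close_job())"
```

```text
the job is handed in; nothing more can be done
None
```

Job handed in at 19 s (no verdict returned): the right-hand maul is the heavier (about 0.58 kg against 0.28 kg) and is held upright about 10 cm above the slab's centre, with the lighter left-hand one back standing in its seat.

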